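# Lock a filter cartridge into its bayonet dock

## Robot

A 6-joint arm with a two-finger parallel gripper is mounted at the origin on a cart in front of the work surface, level with it; the furniture and walls round the work are solid. World frame = base frame: x ahead of the robot, y to its left, z up, the work surface at z = 0. Lengths are in m, angles in rad, forces in N, time in s.
With the tool pointing down it reaches from about 0.25 to 0.775 m from the base axis. Payload 4 kg.
Tool frame: the origin (TCP) lies at the very end of the fingers, on their centre line; the grasp point (between the pads) lies 19 mm behind it; z points along the fingers, y is the line along which they close (so a half turn about z gives the same grasp; the last joint's range is limited). The gripper opens to 94 mm and grips with 3 to 60 N. Pads are 16 mm wide; open, the fingers measure 119 mm over their backs; the gripper's body (75 mm by 177 mm) begins 78 mm behind the grasp point.
Start: joints at [-1.364, 0.087, 1.371, -0, 1.684, -0.103], TCP at [0.168, -0.524, 0.206] pointing down, gripper open.
Joint ranges: [-3.1, 3.1], [-0.76, 2.03], [0.27, 2.55], [-1.08, 4.22], [0.17, 2.65], [-2.57, 2.57]. Speed limits (rad/s): [2.79, 2.79, 3.14, 3.14, 3.14, 3.14].

## Interface

Orientations are given as [roll, pitch, yaw] about the fixed x, y, z axes, in that order (R = Rz(yaw) Ry(pitch) Rx(roll)).
In Python, from bench import robot, vision gives the robot as it stands.
- The arm moves only by the shell command python3 -m crank 'ROWS'. ROWS is JSON, a list of rows, each a list of 3 entries, a list of its own where there are three numbers: the closure, from 0 (fully open) to 1 (shut), then the shift along the tool's x, y, z in m, then the turn, a rotation vector about the tool's x, y, z in degrees. A call has 1 to 8 rows; each row shifts and turns the commanded pose from where the row before left it, along the tool's axes as they then stand; what a row does not reach is not made up. A row lasts 1/10 s, in which the tool goes at most 50 mm and 8.59 degrees, less where a joint would pass 70% of its speed; a pose out of reach is approached as far as the arm can. A call with a gripper value outside its range is refused whole. The fingers move at their own pace and stop on an object; the grip force is fixed at half the most. Time passes only in rows, so rows that do not move let the fingers close. It gives the time, the measured TCP pose, the force, the opening and the grip force at its end, in the units of the state.
- robot.get_obs(): the state, without advancing time (a new reading comes with each control period).
- vision.snapshot(name): name is "scene" or "top" or "wrist"; returns a dict with "color" (480x640x3 uint8, red, green, blue), "z_map" (480x640 float32, m along the optical axis (not along the pixel's ray), 0 where there is no reading), "fx", "fy", "cx", "cy" (pixels), "R" (3x3) and "t" (3): a world point X has camera coordinates R X + t. Camera axes: x right, y down, z forward; pixel columns grow to the right and rows downward; lengths in m; the calibration is good to about 2 mm. A picture is of the moment at which its call begins.
- robot.close_job(): hands the job in; it is judged then, once.
The state is a dict: "time": time; "joint_positions": joint angles; "qvel": joint speeds; "joint_torque": joint torques, N m; "tool_pos": TCP position; "ee_rot": TCP orientation; "wrist_force": force on the tool from outside, world axes, zero at the start; "wrist_torque": the same for the moment, N m; "width": finger opening in m; "finger_force": force on a finger pad.
Only numpy, scipy, OpenCV 4.12 (cv2) and the standard library are available. Lean on these libraries where they do the work, as an engineer would, in place of code of your own. Each camera call takes 0.05 s, during which the arm holds its last target. There are 200 camera calls.

## Task

Fit the filter cartridge that has two lugs at its foot into the bayonet dock: stand it in the dock with the lugs in the gaps between the two claws, push it down against the spring and give it a quarter turn clockwise (seen from above), so that both lugs are held squarely under the claws when you let go. Leave the other cartridge, the one with a plain round foot, where it stands.

Things in the scene. Friction and masses are not known exactly. Their poses are not given: they have to be found in the camera images.
- cartridge_mid (a point): Bayonet cartridge: white upright drum, 52 mm across, 94 mm tall in all, 0.2 kg. Point on its axis, 47 mm above its underside; z up. On the drum's top (13 mm above the point) a bar handle to grip: 50 mm along x, 16 mm thick along y, 34 mm high. At the foot two lugs along +x and -x, to 48 mm from the axis, 18 mm wide, 8 mm thick, upper faces 35 mm below the point. A half turn makes no difference.
- plain_mid (a point): The other cartridge, to be left alone: same drum, handle and size, but with a plain round flange 62 mm across at its foot in place of lugs. Point on its axis, 47 mm above its underside; handle along x.
- dock_base (a point): Bayonet dock, fixed: round grey base 148 mm across, 12 mm thick, hose nozzle at +x. Point at the centre of its underside (bench level), z up. Two aluminium claws on its x axis, at +x and -x: slabs 44 mm wide along y, 34 to 68 mm from the axis, underside 36, top 44 mm up; open gaps at +y and -y. Lugs go in along y, turn clockwise under the claws to lie along x; stops there (8 deg play).
- plate (a joint): Sprung black plate, 60 mm across, in the dock's middle, on which the cartridge stands. Value: m pressed down, 0 to 0.012; its top is 30 mm above the bench at 0. Takes 5 N to start, 10 N at the bottom; the cartridge's weight alone does not move it. Lugs pass under the claws from 0.006 on (best 0.009 to 0.011); on release the spring lifts the cartridge against the claws and the plate stays at 0.006.

How it is judged:
By the outcome, as a careful person would: the job done as asked, in the order asked, and still so for the second after the job is handed in, with the robot touching nothing.
It also fails if it takes over 38 s, if anything falls off the work surface, if the arm or the gripper's body presses on something with over 40 N, if the wrist force passes 120 N, or if a joint passes its speed limit or range.

## Working session

There is one attempt and no reset: what is moved stays moved. The work goes in short steps, Python scripts to look and compute and a shell command to move; the robot and the scene stay as the last step left them, time stands still between calls to the robot, and variables do not carry over. Pictures are saved under pics/ and viewed, at most 10 in all, crops included, and the job is handed in when it is done.

```bash
mkdir -p pics
cat > h.py <<'E'
from bench import robot, vision
import numpy as np, cv2
def snap(n,f):
    s=vision.snapshot(n); cv2.imwrite('pics/'+f+'.png',cv2.cvtColor(s['color'],cv2.COLOR_RGB2BGR)); np.savez(''+f+'.npz',**{k:np.asarray(v) for k,v in s.items()}); return s
def world(s):
    z=s['z_map']; v,u=np.mgrid[:480,:640]
    P=np.stack([(u-s['cx'])/s['fx']*z,(v-s['cy'])/s['fy']*z,z],-1)
    W=(P-s['t'])@s['R']; W[z==0]=np.nan; return W
E
python3 - <<'E'
from h import *
s=snap('top','top0'); o=robot.get_obs(); print(o['time'],o['tool_pos'],o['ee_rot'],o['width'])
print(s['R'],s['t'])
E
```

```text
0.05 [ 0.16753835 -0.52328942  0.20435228] [-3.13948954e+00 -1.81879785e-04  3.09725659e-01] 0.09397006141201367
[[-0.02790448 -0.99938138 -0.02140541]
 [-0.98493143  0.0311447  -0.17011787]
 [ 0.1706793   0.01633581 -0.98519121]] [0.12829911 0.52961393 0.83224084]
```

View pics/top0.png

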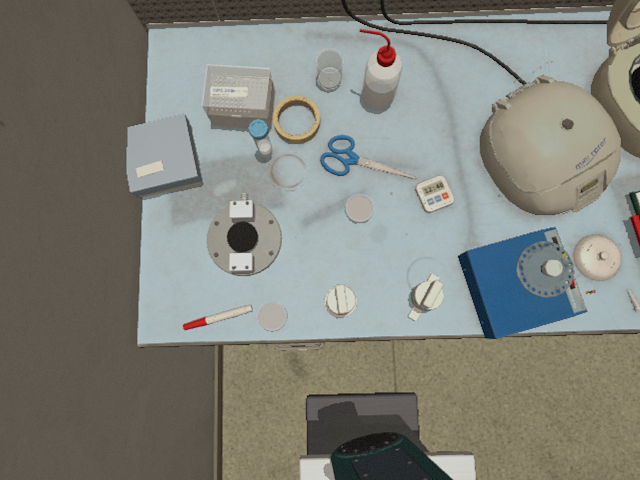

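The top view shows the dock at (243,240) with its nozzle pointing up at (244,195). The lugged cartridge is at (428,295), with lugs at (412,318) and (436,277), beside a blue instrument. The plain one is at (341,301).

Run:
```python
from h import *
s=dict(np.load('top0.npz')); W=world(s)
def reg(u0,u1,v0,v1,z0,z1,ang=True):
    w=W[v0:v1,u0:u1].reshape(-1,3); w=w[(w[:,2]>z0)&(w[:,2]<z1)]
    c,sz,a=cv2.minAreaRect(w[:,:2].astype(np.float32)); print(len(w),'mean',w.mean(0).round(4),'rect',np.round(c,4),np.round(sz,4),round(a,1)); return w
print('handle');reg(395,460,260,330,.085,.105)
print('drumtop');reg(395,460,260,330,.05,.07)
print('lugs low');reg(395,460,265,325,.004,.02)
print('plain');reg(315,370,270,330,.085,.105)
print('dock base');reg(195,290,195,285,.006,.02)
print('claw+');reg(225,260,190,225,.038,.05)
print('claw-');reg(225,260,245,280,.038,.05)
print('plate');reg(225,260,222,252,.024,.034)
print('blue');w=reg(455,590,225,340,.03,.3);print(w.max(0),w.min(0))
im=cv2.imread('pics/top0.png');a=cv2.resize(im[250:345,380:480],None,fx=4,fy=4,interpolation=2);b=cv2.resize(im[190:285,195:295],None,fx=4,fy=4,interpolation=2)
cv2.imwrite('pics/c.png',np.hstack([a,b]))
```

```text
handle
273 mean [ 0.4374 -0.0846  0.0919] rect [ 0.4376 -0.0851] [0.016  0.0496] 58.8
drumtop
399 mean [ 0.437  -0.0812  0.0582] rect [ 0.4362 -0.0841] [0.0518 0.0492] 47.9
lugs low
262 mean [ 0.4328 -0.0823  0.0088] rect [ 0.4419 -0.0941] [0.1204 0.1126] 88.1
plain
263 mean [0.4336 0.0737 0.092 ] rect [0.4339 0.0736] [0.0496 0.0159] 5.6
dock base
2762 mean [0.5607 0.2556 0.0105] rect [0.5635 0.2596] [0.156  0.1471] 24.0
claw+
404 mean [0.6128 0.2577 0.0424] rect [0.6133 0.2577] [0.0444 0.0346] 89.0
claw-
427 mean [0.5107 0.2587 0.0425] rect [0.5109 0.259 ] [0.0336 0.0443] 0.6
plate
735 mean [0.5617 0.2581 0.0286] rect [0.5611 0.2585] [0.0585 0.057 ] 89.6
blue
9622 mean [ 0.4514 -0.2397  0.0895] rect [ 0.4561 -0.2541] [0.1603 0.1784] 14.0
[ 0.55435034 -0.14937148  0.15071001] [ 0.35742726 -0.35904     0.03001321]
```

View pics/c.png

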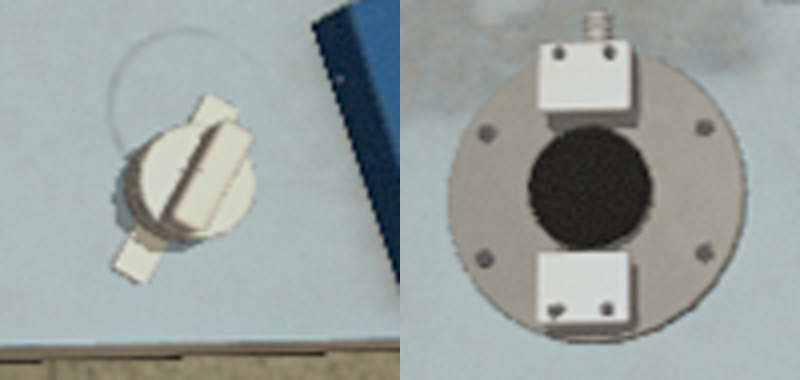

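The crop confirms it: lugs run along the handle (yaw about -31°) and the claws lie on world x (yaw about -0.7°), centre (0.562, 0.258). The sizes match the spec. I'll go above the cartridge.

```bash
python3 -m crank '[[0,[0.035,-0.030,0],[0,0,0]],[0,[0.035,-0.030,0],[0,0,0]],[0,[0.035,-0.030,0],[0,0,0]],[0,[0.035,-0.030,0],[0,0,0]],[0,[0.035,-0.030,0],[0,0,0]],[0,[0.035,-0.030,0],[0,0,0]],[0,[0.035,-0.030,0],[0,0,0]],[0,[0.035,-0.030,0],[0,0,0]]]'; python3 -m crank '[[0,[0.035,-0.030,0],[0,0,0]],[0,[0.035,-0.030,0],[0,0,0]],[0,[0.035,-0.030,0],[0,0,0]]]';python3 -m crank '[[0,[0,0,0],[0,0,8]],[0,[0,0,0],[0,0,8]],[0,[0,0,0],[0,0,8]],[0,[0,0,0],[0,0,8]],[0,[0,0,0],[0,0,8]],[0,[0,0,0],[0,0,8]],[0,[0,0,0],[0,0,0]]]'
cat >> h.py <<'E'
from scipy.spatial.transform import Rotation as Ro
def go(p,yaw):
    o=robot.get_obs(); R=Ro.from_euler('xyz',o['ee_rot']); 
    print('t',o['time'],'pos',np.round(o['tool_pos'],4),'rpy',np.degrees(o['ee_rot']).round(2),'w',round(o['width'],4),'F',np.round(o['wrist_force'],1),'q',np.round(o['joint_positions'],2))
    d=R.inv().apply(np.array(p)-o['tool_pos']); Rg=Ro.from_euler('xyz',[np.pi,0,np.radians(yaw)])
    print('shift',d.round(4),'turn',np.degrees((R.inv()*Rg).as_rotvec()).round(2))
E
python3 - <<'E'
from h import *
go([.4375,-.085,.15],-31.2); s=snap('wrist','w1'); W=world(s)
w=W.reshape(-1,3); w=w[(w[:,2]>.085)&(w[:,2]<.1)&(np.hypot(w[:,0]-.4375,w[:,1]+.085)<.04)]
print(len(w),cv2.minAreaRect(w[:,:2].astype(np.float32)),w.mean(0))
E
```

```text
time: 0.85
tool_pos: [0.3615, -0.208, 0.2049]
ee_rot: [-3.141, 0.0, 0.309]
wrist_force: [0.3, 0.1, -1.1]
width: 0.0944
finger_force: 0.0
time: 1.15
tool_pos: [0.434, -0.0903, 0.205]
ee_rot: [-3.141, 0.001, 0.31]
wrist_force: [0.8, -0.2, 0.4]
width: 0.094
finger_force: 0.0
time: 1.85
tool_pos: [0.4334, -0.092, 0.2048]
ee_rot: [3.141, 0.001, -0.528]
wrist_force: [-0.2, -0.7, 0.6]
width: 0.0941
finger_force: 0.0
t 1.85 pos [ 0.4334 -0.092   0.2048] rpy [ 1.7998e+02  8.0000e-02 -3.0230e+01] w 0.0941 F [-0.2 -0.7  0.6] q [-0.34 -0.15  1.61 -0.    1.69  1.76]
shift [ 0.0001 -0.0082  0.0548] turn [0.02 0.08 0.97]
1238 ((0.4369737505912781, -0.08681076765060425), (0.015940431505441666, 0.049226511269807816), 58.91178512573242) [ 0.43795488 -0.08751868  0.0945854 ]
```

View pics/w1.png

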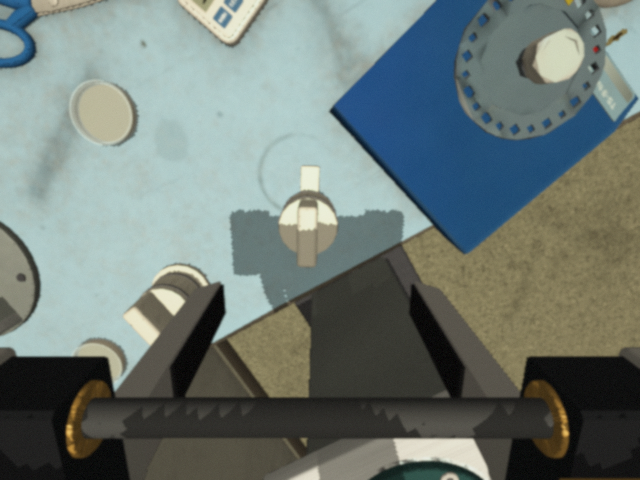

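The wrist view shows the handle of the lugged cartridge at (308,230), centred between the open fingers, with a lug visible at (310,178). The blue box is to the right and lower than the gripper body. Descend and grip.

```bash
python3 -m crank '[[0,[0,-0.007,0.03],[0,0,1]],[0,[0,0,0.035],[0,0,0]],[0,[0,0,0.035],[0,0,0]],[0,[0,0,0.025],[0,0,0]],[0,[0,0,0.010],[0,0,0]],[0,[0,0,0.005],[0,0,0]],[0,[0,0,0],[0,0,0]]]'
python3 - <<'E'
from h import *
go([.437,-.086,.064],-31.2)
E
```

```text
time: 2.6
tool_pos: [0.4376, -0.0863, 0.0658]
ee_rot: [3.142, -0.001, -0.545]
wrist_force: [0.6, -0.2, 0.3]
width: 0.094
finger_force: 0.0
t 2.6 pos [ 0.4376 -0.0863  0.0658] rpy [ 1.80e+02 -3.00e-02 -3.12e+01] w 0.094 F [ 0.6 -0.2  0.3] q [-0.32 -0.07  1.82 -0.    1.4   1.79]
shift [-0.0006  0.0001  0.0018] turn [ 0.   -0.03 -0.  ]
```

```bash
python3 -m crank '[[1,[0,0,0.001],[0,0,0]],[1,[0,0,0],[0,0,0]],[1,[0,0,0],[0,0,0]],[1,[0,0,0],[0,0,0]],[1,[0,0,0],[0,0,0]],[1,[0,0,0],[0,0,0]],[1,[0,0,0],[0,0,0]],[1,[0,0,0],[0,0,0]]]'; python3 -m crank '[[1,[0,0,0],[0,0,0]],[1,[0,0,0],[0,0,0]],[1,[0,0,-0.010],[0,0,0]],[1,[0,0,-0.03],[0,0,0]],[1,[0,0,-0.04],[0,0,0]],[1,[0,0,-0.04],[0,0,0]],[1,[0,0,0],[0,0,0]]]'
python3 - <<'E'
from h import *
go([.562,.2584,.18],89.3)
E
```

```text
time: 3.4
tool_pos: [0.4372, -0.0861, 0.0644]
ee_rot: [3.142, 0.0, -0.545]
wrist_force: [0.4, 0.4, -0.1]
width: 0.0335
finger_force: 0.0
time: 4.1
tool_pos: [0.4406, -0.0872, 0.1917]
ee_rot: [-3.139, -0.013, -0.545]
wrist_force: [0.1, -0.2, -1.4]
width: 0.0158
finger_force: 30.0
t 4.1 pos [ 0.4406 -0.0872  0.1917] rpy [-179.84   -0.74  -31.25] w 0.0158 F [ 0.1 -0.2 -1.4] q [-0.32 -0.15  1.63 -0.    1.65  1.79]
shift [-0.0757 -0.3584  0.0117] turn [   0.68   -0.62 -120.55]
```

```bash
python3 -m crank '[[1,[-0.0045,-0.020,0],[0,0,0]],[1,[-0.0085,-0.040,0],[0,0,-4]],[1,[-0.006,-0.045,0],[0,0,-8]],[1,[0,-0.045,0],[0,0,-8]],[1,[0.006,-0.045,0],[0,0,-8]],[1,[0.012,-0.044,0],[0,0,-8]],[1,[0.018,-0.040,0],[0,0,-8]],[1,[0.021,-0.035,0],[0,0,-8]]]'; python3 -m crank '[[1,[0,0,0],[0,0,-8]],[1,[0,0,0],[0,0,-8]],[1,[0,0,0],[0,0,-8]],[1,[0,0,0],[0,0,-8]],[1,[0,0,0],[0,0,-8]],[1,[0,0,0],[0,0,-8]],[1,[0,0,0],[0,0,0]],[1,[0,0,0],[0,0,0]]]'
python3 - <<'E'
from h import *
go([.562,.2584,.18],89.3)
E
```

```text
time: 4.9
tool_pos: [0.5437, 0.2254, 0.1831]
ee_rot: [3.142, 0.002, 0.369]
wrist_force: [0.7, -0.3, -2.1]
width: 0.0156
finger_force: 30.0
time: 5.7
tool_pos: [0.5435, 0.2233, 0.1836]
ee_rot: [-3.14, 0.001, 1.197]
wrist_force: [0.2, 0.7, -2.2]
width: 0.0161
finger_force: 30.0
t 5.7 pos [0.5435 0.2233 0.1836] rpy [-1.7993e+02  6.0000e-02  6.8580e+01] w 0.0161 F [ 0.2  0.7 -2.2] q [ 0.29  0.18  1.31 -0.    1.65  0.67]
shift [0.0394 0.0044 0.0035] turn [ -0.08   0.05 -20.72]
```

```bash
python3 -m crank '[[1,[0.020,0.002,0],[0,0,0]],[1,[0.0195,0.0024,0],[0,0,0]],[1,[0,0,0],[0,0,-7]],[1,[0,0,0],[0,0,-7]],[1,[0,0,0],[0,0,-6.7]],[1,[0,0,0],[0,0,0]],[1,[0,0,0],[0,0,0]]]'
python3 - <<'E'
from h import *
go([.562,.2584,.18],89.3)
for n in('scene','wrist'):
    s=snap(n,n+'2'); W=world(s).reshape(-1,3)
    w=W[(np.hypot(W[:,0]-.562,W[:,1]-.258)<.06)&(W[:,2]>.05)&(W[:,2]<.165)]
    print(n,len(w),np.histogram(w[:,2],bins=np.arange(.05,.166,.005)))
a=cv2.imread('pics/scene2.png')
b=cv2.imread('pics/wrist2.png')
cv2.imwrite('pics/d.png',np.hstack([cv2.resize(a,(400,300)),cv2.resize(b,(400,300))]))
E
```

```text
time: 6.4
tool_pos: [0.5622, 0.2586, 0.1842]
ee_rot: [-3.141, 0.0, 1.558]
wrist_force: [0.6, 0.9, -0.4]
width: 0.0155
finger_force: 30.0
t 6.4 pos [0.5622 0.2586 0.1842] rpy [-1.7998e+02  1.0000e-02  8.9240e+01] w 0.0155 F [ 0.6  0.9 -0.4] q [ 0.34  0.25  1.23 -0.    1.67  0.35]
shift [-0.0002 -0.0002  0.0042] turn [-0.02  0.01 -0.06]
scene 970 (array([  0,   0,   0,   0,   0,   0,   0,   0,   0,   0,   0,   0,   0,
         0,  49, 152, 219,  76,  89, 101,  98,  91,  95]), array([0.05 , 0.055, 0.06 , 0.065, 0.07 , 0.075, 0.08 , 0.085, 0.09 ,
       0.095, 0.1  , 0.105, 0.11 , 0.115, 0.12 , 0.125, 0.13 , 0.135,
       0.14 , 0.145, 0.15 , 0.155, 0.16 , 0.165]))
wrist 2156 (array([   0,    0,    0,    0,    0,    0,    0,    0,    0,    0,    0,
          0,    0,    0,   16,   49, 1149,   28,   64,  310,  172,  184,
        184]), array([0.05 , 0.055, 0.06 , 0.065, 0.07 , 0.075, 0.08 , 0.085, 0.09 ,
       0.095, 0.1  , 0.105, 0.11 , 0.115, 0.12 , 0.125, 0.13 , 0.135,
       0.14 , 0.145, 0.15 , 0.155, 0.16 , 0.165]))
```

View pics/d.png

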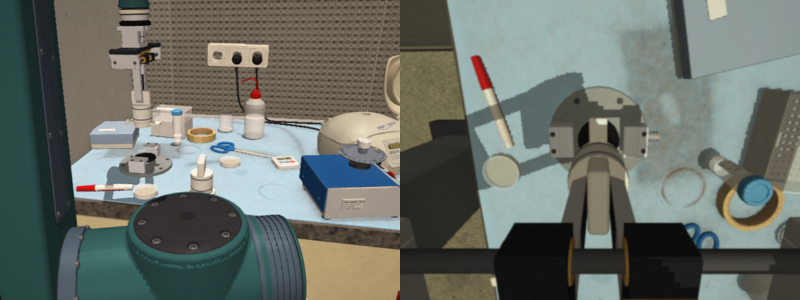

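The cartridge hangs over the dock; the wrist view shows it foreshortened and the lug pointing toward the +y gap. I'll measure how it sits in the grip.

Run:
```python
from h import *
s=dict(np.load('wrist2.npz')); W=world(s)
w=W.reshape(-1,3); ok=(np.hypot(w[:,0]-.562,w[:,1]-.258)<.06)
l=w[ok&(w[:,2]>.125)&(w[:,2]<.138)]
r=np.hypot(l[:,0]-.562,l[:,1]-.2586)
l2=l[r>.031]; print(len(l),len(l2),cv2.minAreaRect(l2[:,:2].astype(np.float32)),l2.mean(0),np.percentile(l2[:,2],[5,50,95]),l2.min(0),l2.max(0))
# drum side points
d=w[ok&(w[:,2]>.14)&(w[:,2]<.178)]
for z in (.142,.15,.16,.17):
    q=d[abs(d[:,2]-z)<.004]
    if len(q)<10: continue
    A=np.c_[2*q[:,:2],np.ones(len(q))]; c=np.linalg.lstsq(A,(q[:,:2]**2).sum(1),rcond=None)[0]; print(z,len(q),c[:2],np.sqrt(c[2]+c[:2]@c[:2]),q[:,1].max(),q.min(0)[:2],q.max(0)[:2])
# dock from this view
for c in (.6131,.5109):
    q=w[(abs(w[:,0]-c)<.025)&(abs(w[:,1]-.258)<.03)&(w[:,2]>.038)&(w[:,2]<.05)]
    print('claw',len(q),cv2.minAreaRect(q[:,:2].astype(np.float32)) if len(q)>5 else '')
q=w[(np.hypot(w[:,0]-.562,w[:,1]-.258)<.09)&(w[:,2]>.006)&(w[:,2]<.018)]; print('base',q[:,1].max(),q[:,0].min(),q[:,0].max())
```

```text
1204 811 ((0.5620614886283875, 0.29691725969314575), (0.01753879338502884, 0.017681000754237175), 88.79296112060547) [0.56192143 0.29782165 0.1330509 ] [0.13150905 0.13318998 0.13427435] [0.5530526  0.2883357  0.12556355] [0.57102333 0.30576771 0.13517084]
0.142 159 [0.56156032 0.25765207] 0.026030211118079107 0.28410744726704723 [0.53536503 0.26133458] [0.58737886 0.28410745]
0.15 357 [0.56148541 0.25725355] 0.025962395238646668 0.2840506976315979 [0.53560912 0.26178177] [0.58728069 0.2840507 ]
0.16 296 [0.56150863 0.25732135] 0.02571471075727778 0.28340781647036606 [0.53834489 0.26839605] [0.58457594 0.28340782]
0.17 285 [0.56147354 0.25712247] 0.02624756197529526 0.2841456500939424 [0.53497969 0.25742434] [0.58768016 0.28414565]
claw 2018 ((0.61298006772995, 0.25815242528915405), (0.044014982879161835, 0.03423352167010307), 89.36652374267578)
claw 1987 ((0.511043906211853, 0.2590245306491852), (0.04349572956562042, 0.03416243568062782), 89.61553192138672)
base 0.34606555716141485 0.48352996215598143 0.6518688525677229
```

Lug top is at 0.133, so the underside is about 0.121, i.e. TCP is about 0.063 above it. The axis is upright and about 1 mm off the dock centre. Lower almost to the plate, then press to about 0.010.

```bash
python3 -m crank '[[1,[0.001,0.0003,0.02],[0,0,0]],[1,[0,0,0.025],[0,0,0]],[1,[0,0,0.025],[0,0,0]],[1,[0,0,0.012],[0,0,0]],[1,[0,0,0.005],[0,0,0]],[1,[0,0,0],[0,0,0]],[1,[0,0,0],[0,0,0]]]';  python3 -m crank '[[1,[0,0,0.004],[0,0,0]],[1,[0,0,0.004],[0,0,0]],[1,[0,0,0.003],[0,0,0]],[1,[0,0,0.002],[0,0,0]],[1,[0,0,0],[0,0,0]],[1,[0,0,0],[0,0,0]]]'
python3 - <<'E'
from h import *
go([.562,.2586,.083],89.3)
E
```

```text
time: 7.2
tool_pos: [0.5635, 0.26, 0.099]
ee_rot: [3.139, -0.001, 1.561]
wrist_force: [-0.3, 0.4, -1.4]
width: 0.0161
finger_force: 30.0
time: 7.8
tool_pos: [0.564, 0.2603, 0.0866]
ee_rot: [3.138, -0.001, 1.561]
wrist_force: [-0.1, 0.1, 6.4]
width: 0.016
finger_force: 30.0
t 7.8 pos [0.564  0.2603 0.0866] rpy [ 1.7977e+02 -8.0000e-02  8.9450e+01] w 0.016 F [-0.1  0.1  6.4] q [ 0.34  0.29  1.37 -0.    1.48  0.35]
shift [-0.0017 -0.002   0.0036] turn [ 0.23 -0.08  0.15]
```

```bash
python3 -m crank '[[1,[-0.0006,-0.0014,0.001],[0,0,0]],[1,[0,0,0.002],[0,0,0]],[1,[0,0,0],[0,0,0]],[1,[0,0,0],[0,0,0]]]'
python3 - <<'E'
from h import *
go([.562,.2586,.083],89.3)
s=snap('wrist','w3'); w=world(s).reshape(-1,3)
ok=np.hypot(w[:,0]-.562,w[:,1]-.258)<.055; r=np.hypot(w[:,0]-.562,w[:,1]-.2586)
l=w[ok&(r>.031)&(abs(w[:,0]-.562)<.013)&(w[:,2]>.022)&(w[:,2]<.042)]
print('lug',len(l),l.min(0),l.max(0),np.percentile(l[:,2],[5,50,95]),cv2.minAreaRect(l[:,:2].astype(np.float32)))
q=w[ok&(w[:,2]>.046)&(w[:,2]<.07)]
A=np.c_[2*q[:,:2],np.ones(len(q))]; c=np.linalg.lstsq(A,(q[:,:2]**2).sum(1),rcond=None)[0]; print(len(q),c[:2],np.sqrt(c[2]+c[:2]@c[:2]))
E
```

```text
time: 8.2
tool_pos: [0.5637, 0.2601, 0.0845]
ee_rot: [3.134, -0.003, 1.561]
wrist_force: [2.0, 1.0, 6.4]
width: 0.0159
finger_force: 30.0
t 8.2 pos [0.5637 0.2601 0.0845] rpy [ 1.7959e+02 -1.6000e-01  8.9450e+01] w 0.0159 F [2.  1.  6.4] q [0.34 0.29 1.38 0.   1.47 0.35]
shift [-0.0015 -0.0017  0.0015] turn [ 0.41 -0.16  0.15]
lug 880 [0.55486784 0.28812426 0.02889555] [0.57280253 0.30731814 0.0355484 ] [0.03206669 0.03360722 0.03468701] ((0.563844621181488, 0.29776257276535034), (0.019011588767170906, 0.017786165699362755), 89.01985168457031)
1547 [0.5624211  0.23723282] 0.047884038431804464
```

View pics/w3.png

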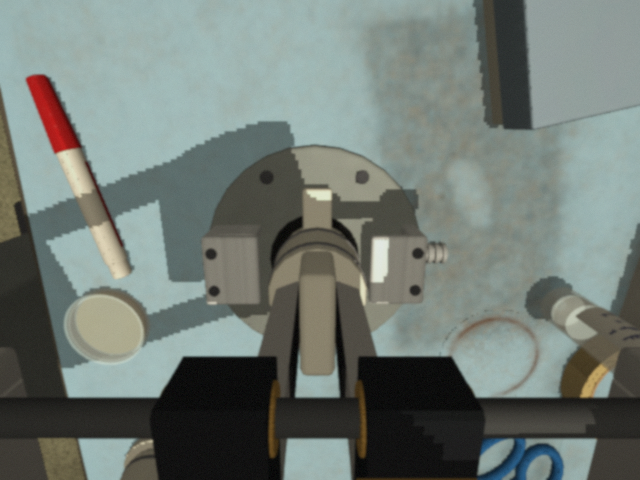

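The picture shows the lug in the +y gap at (317,205), clear of both claws and pushed down (lug top 0.0336). The cartridge sits about 1.8 mm toward +x. Recentre, press slightly more and start the turn.

```bash
python3 -m crank '[[1,[-0.0008,-0.0018,0.001],[0.4,0,0]],[1,[0,0,0.0007],[0,0,0]],[1,[0,0,0],[0,0,4]],[1,[0,0,0],[0,0,4]],[1,[0,0,0],[0,0,4]],[1,[0,0,0],[0,0,4]],[1,[0,0,0],[0,0,4]],[1,[0,0,0],[0,0,0]]]'
python3 - <<'E'
from h import *
go([.5625,.2595,.083],-0.7); print(robot.get_obs()['wrist_torque'])
E
```

```text
time: 9.05
tool_pos: [0.5625, 0.2585, 0.0831]
ee_rot: [3.141, -0.002, 1.211]
wrist_force: [3.0, -0.5, 7.1]
width: 0.0155
finger_force: 30.0
t 9.05 pos [0.5625 0.2585 0.0831] rpy [ 1.7994e+02 -1.0000e-01  6.9370e+01] w 0.0155 F [ 3.  -0.5  7.1] q [0.34 0.29 1.38 0.   1.47 0.7 ]
shift [ 0.0009 -0.0004  0.0001] turn [-1.000e-02 -1.200e-01  7.007e+01]
[-0.25972983 -0.58808355 -0.02245667]
```

Good. Continue the turn, 70° left, in 5° rows.

```bash
python3 -m crank '[[1,[0,0,0],[0,0,5]],[1,[0,0,0],[0,0,5]],[1,[0,0,0],[0,0,5]],[1,[0,0,0],[0,0,5]],[1,[0,0,0],[0,0,5]],[1,[0,0,0],[0,0,5]],[1,[0,0,0],[0,0,0]]]'
python3 - <<'E'
from h import *
go([.5622,.2588,.083],-0.7); print(robot.get_obs()['wrist_torque'])
E
```

```text
time: 9.75
tool_pos: [0.5619, 0.2582, 0.0828]
ee_rot: [-3.141, -0.0, 0.687]
wrist_force: [0.8, -0.5, 7.4]
width: 0.0157
finger_force: 30.0
t 9.75 pos [0.5619 0.2582 0.0828] rpy [-1.7997e+02 -1.0000e-02  3.9350e+01] w 0.0157 F [ 0.8 -0.5  7.4] q [0.34 0.29 1.38 0.   1.47 1.22]
shift [ 0.0006 -0.0002 -0.0002] turn [-4.000e-02 -0.000e+00  4.005e+01]
[-0.36592738 -0.30267584 -0.1163554 ]
```

```bash
python3 -m crank '[[1,[0,0,0],[0,0,6]],[1,[0,0,0],[0,0,6]],[1,[0,0,0],[0,0,6]],[1,[0,0,0],[0,0,6]],[1,[0,0,0],[0,0,5]],[1,[0,0,0],[0,0,4]],[1,[0,0,0],[0,0,4]],[1,[0,0,0],[0,0,3]]]'; python3 -m crank '[[1,[0,0,0],[0,0,0]],[1,[0,0,0],[0,0,0]]]'
python3 - <<'E'
from h import *
go([.5622,.2588,.083],-0.7); print(robot.get_obs()['wrist_torque'])
s=snap('wrist','w4'); w=world(s).reshape(-1,3)
h=w[(np.hypot(w[:,0]-.562,w[:,1]-.258)<.04)&(w[:,2]>.105)&(w[:,2]<.13)]
print(len(h));
E
```

```text
time: 10.55
tool_pos: [0.5613, 0.2583, 0.0826]
ee_rot: [-3.141, 0.002, -0.012]
wrist_force: [0.6, -0.6, 7.2]
width: 0.0156
finger_force: 30.0
time: 10.75
tool_pos: [0.5613, 0.2583, 0.0826]
ee_rot: [-3.141, 0.002, -0.01]
wrist_force: [0.5, -1.3, 8.2]
width: 0.0157
finger_force: 30.0
t 10.75 pos [0.5613 0.2583 0.0826] rpy [-1.7997e+02  1.0000e-01 -5.8000e-01] w 0.0157 F [ 0.5 -1.3  8.2] q [0.34 0.29 1.38 0.   1.47 1.92]
shift [ 0.0009 -0.0005 -0.0004] turn [-0.03  0.1   0.12]
[-0.27806517 -0.00375168 -0.00806712]
5604
```

View pics/w4.png

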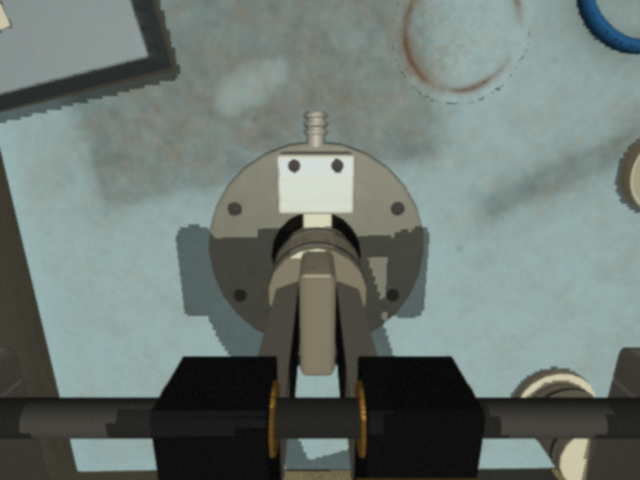

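The lug at (317,220) runs straight under the +x claw and the handle is in line with the nozzle. Ease up against the claws, release, retreat.

```bash
python3 -m crank '[[1,[0,0,-0.002],[0,0,0]],[1,[0,0,-0.002],[0,0,0]],[1,[0,0,0],[0,0,0]],[0.6,[0,0,0],[0,0,0]],[0.6,[0,0,0],[0,0,0]],[0.6,[0,0,0],[0,0,0]],[0.6,[0,0,0],[0,0,0]],[0.6,[0,0,0],[0,0,0]]]'; python3 -m crank '[[0.5,[0,0,-0.01],[0,0,0]],[0.5,[0,0,-0.03],[0,0,0]],[0.5,[0,0,-0.04],[0,0,0]],[0.5,[0,0,-0.04],[0,0,0]],[0.5,[0,0,0],[0,0,0]]]'
python3 - <<'E'
from h import *
go([.5622,.2588,.2],-0.7)
s=snap('wrist','w5'); W=world(s).reshape(-1,3)
h=W[(np.hypot(W[:,0]-.562,W[:,1]-.258)<.04)&(W[:,2]>.11)&(W[:,2]<.13)]
print(len(h),cv2.minAreaRect(h[:,:2].astype(np.float32)),np.median(h[:,2]))
E
```

```text
time: 11.6
tool_pos: [0.5598, 0.2584, 0.0843]
ee_rot: [-3.141, 0.006, -0.01]
wrist_force: [0.2, 0.5, 5.2]
width: 0.0375
finger_force: 2.6
time: 12.1
tool_pos: [0.5629, 0.2593, 0.2112]
ee_rot: [-3.138, -0.004, -0.01]
wrist_force: [0.1, -0.1, 0.8]
width: 0.047
finger_force: 0.0
t 12.1 pos [0.5629 0.2593 0.2112] rpy [-179.77   -0.24   -0.54] w 0.047 F [ 0.1 -0.1  0.8] q [0.34 0.24 1.19 0.   1.71 1.92]
shift [-0.0007  0.0005  0.0112] turn [-0.23 -0.24  0.16]
1376 ((0.5607237815856934, 0.2566773295402527), (0.015708662569522858, 0.049474652856588364), 89.30720520019531) 0.11888098647872043
```

View pics/w5.png

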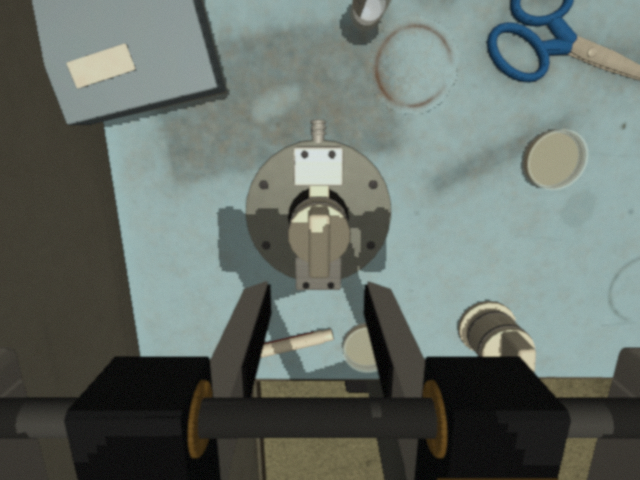

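The picture shows the cartridge standing in the dock with its handle in line with the claws and its lug under the claw at (318,190). Its top is at 0.119 (0.118 expected when locked) and its yaw is -0.7°. The gripper is clear and the plain cartridge is untouched.

```bash
python3 -c "
from bench import robot; print(robot.close_job())"
```

```text
the job is handed in; nothing more can be done
None
```

The lugged cartridge is locked in the bayonet dock, both lugs squarely under the claws by my last measurement (handle in line with the claws, top at locked height); I left the plain cartridge alone and handed the job in at about 12 s.

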